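# Grade the blue stones by shade in the sorting tray

### The job

Line up the four gem jars of blue stones in the grading tray by shade, one in each compartment, sitting flat on its pad: the palest at the end next to the digital balance, then getting darker step by step, the darkest at the end next to the magnifier. Keep the jars upright all the time so the stones stay put, do not bump the balance, and leave the jar of red garnets where it stands.

Things in the scene. Friction and masses are not known exactly. Their poses are not given: they have to be found in the camera images.
- jar_pale: gem jar with the palest stones, very pale sky blue: upright round box, 42 mm across, 28 mm high, 40 to 85 g; white cup below (to 18 mm), clear lid above, seven cut stones seen through the lid from above. Loose, stands on the bench. Origin: centre of its underside, z up; its yaw means nothing
- jar_light: gem jar with light to medium blue stones, second palest: upright round box, 42 mm across, 28 mm high, 40 to 85 g; white cup below (to 18 mm), clear lid above, seven cut stones seen through the lid from above. Loose, stands on the bench. Origin: centre of its underside, z up; its yaw means nothing
- jar_mid: gem jar with strong royal blue stones, second darkest: upright round box, 42 mm across, 28 mm high, 40 to 85 g; white cup below (to 18 mm), clear lid above, seven cut stones seen through the lid from above. Loose, stands on the bench. Origin: centre of its underside, z up; its yaw means nothing
- jar_dark: gem jar with the darkest stones, blue-black navy: upright round box, 42 mm across, 28 mm high, 40 to 85 g; white cup below (to 18 mm), clear lid above, seven cut stones seen through the lid from above. Loose, stands on the bench. Origin: centre of its underside, z up; its yaw means nothing
- jar_garnet: gem jar with deep red garnets, which is not part of the blue lot and stays where it is: upright round box, 42 mm across, 28 mm high, 40 to 85 g; white cup below (to 18 mm), clear lid above, seven cut stones seen through the lid from above. Loose, stands on the bench. Origin: centre of its underside, z up; its yaw means nothing
- pad_a: beige velvet pad, 57 x 57 x 3 mm, fixed on the floor of the first (robot's right, -y) compartment of the wooden grading tray. Origin: centre of its underside, 5 mm above the bench; a seated jar's underside is 3 mm above it. z up, y along the row (pad_a to pad_d), x across it. The tray is dark wood, 259 x 70 mm, fixed; four compartments in one row
- pad_b: beige velvet pad, 57 x 57 x 3 mm, fixed on the floor of the second compartment of the wooden grading tray. Origin: centre of its underside, 5 mm above the bench; a seated jar's underside is 3 mm above it. z up, y along the row (pad_a to pad_d), x across it. Compartments are 63 mm apart, each 58 mm square inside; rim 16 mm, 5 mm dividers 14 mm above the bench
- pad_c: beige velvet pad, 57 x 57 x 3 mm, fixed on the floor of the third compartment of the wooden grading tray. Origin: centre of its underside, 5 mm above the bench; a seated jar's underside is 3 mm above it. z up, y along the row (pad_a to pad_d), x across it.
- pad_d: beige velvet pad, 57 x 57 x 3 mm, fixed on the floor of the fourth (robot's left, +y) compartment of the wooden grading tray. Origin: centre of its underside, 5 mm above the bench; a seated jar's underside is 3 mm above it. z up, y along the row (pad_a to pad_d), x across it.
- balance: digital balance, delicate, light grey, 90 x 130 x 30 mm, round steel pan (64 mm across, top 41 mm up), dark display; fixed beside one end of the tray, next to pad_a in some starts, to pad_d in others, 0.22 to 0.25 m from the tray's centre. A magnifier on a foot (72 mm across, 150 mm high) stands at the other end. Origin: centre of its underside, z up, x, y roughly as the pads'

How it is judged:
By the outcome, as a careful person would: the job done as asked, in the order asked, and still so for the second after the job is handed in, with the robot touching nothing.
It also fails if it takes over 96 s, if anything falls off the work surface, if the arm or the gripper's body presses on something with over 40 N, if the wrist force passes 120 N, or if a joint passes its speed limit or range.

### The arm

A 7-joint arm with a two-finger parallel gripper is mounted at the origin on the work surface. World frame = base frame: x ahead of the robot, y to its left, z up, the work surface at z = 0. Lengths are in m, angles in rad, forces in N, time in s.
With the tool pointing down it reaches from about 0.4 to 0.85 m from the base axis. Payload 4.5 kg.
Tool frame: the origin (TCP) lies midway between the tips of the shut fingers; the grasp point (between the pads) lies 19 mm behind it; z points along the fingers, y is the line along which they close (so a half turn about z gives the same grasp; the last joint's range is limited). The gripper opens to 88 mm and grips with 3 to 60 N. Pads are 18 mm wide; open, the fingers measure 123 mm over their backs; the gripper's body (75 mm by 187 mm) begins 45 mm behind the grasp point.
Start: joints at [1.301, 0.689, -0.195, 1.565, 0.157, 0.902, -0.215], TCP at [0.187, -0.596, 0.239] pointing down, gripper open.
Joint ranges: [-3.01, 3.01], [-0.46, 2.08], [-1.47, 1.51], [0.13, 2.56], [-1, 4.14], [0.04, 2.09], [-2.66, 2.66]. Speed limits (rad/s): [2.57, 2.57, 3.14, 3.14, 3.14, 3.14, 3.14].

### API

Orientations are given as a unit quaternion [x, y, z, w].
In Python, from plant import r gives the robot as it stands.
- The arm moves only by the tool carry_out, never from a script. Its argument "plan" is a list of rows, each an object with "rot": the turn, a rotation vector about the tool's x, y, z in rad, a list of three; "xyz": the shift along the tool's x, y, z in m, a list of three; "grip": the closure in counts, from 0 (fully open) to 255 (shut). In form: [{"rot": [wx, wy, wz], "xyz": [dx, dy, dz], "grip": grip}, ...]. A call has 1 to 8 rows; each row is the pose to reach, as a shift and turn from the pose commanded when the call began, along the tool's axes at that moment; what a row does not reach only later rows make up. A row lasts 1/12 s, in which the tool goes at most 41.7 mm and 7.16 degrees, less where a joint would pass 70% of its speed; a pose out of reach is approached as far as the arm can. A call with a gripper value outside its range is refused whole. The fingers move at their own pace and stop on an object; "squeeze" is the grip in N (left out, the last holds). Time passes only in rows, so rows that repeat a pose let the fingers close. It gives the time, the measured TCP pose, the force, the opening and the grip force at its end, in the units of the state.
- r.get_state(): the state, without advancing time (a new reading comes with each control period).
- r.snapshot(name): name is "side" or "top" or "wrist"; returns the picture (420x560x3 uint8, red, green, blue); there is no depth.
- r.camera_params(name): a dict with "fx", "fy", "cx", "cy" (pixels), "position" and "attitude" of the camera in the world; the wrist camera has in their place "hand_eye" (4x4, takes a point from camera to tool coordinates, whose origin is the TCP and whose axes are the flange's). Camera axes: x right, y down, z forward; pixel columns grow to the right and rows downward; lengths in m; the calibration is good to about 2 mm. The wrist camera is an equidistant fisheye: a pixel r from the principal point sees the ray r / f radians off the axis. A picture is of the moment at which its call begins: read the wrist's pose just before it. camera_params takes no time and is no camera call.
- r.finish_job(): hands the job in; it is judged then, once.
The state is a dict: "clock": time; "q": joint angles; "qd": joint speeds; "joint_torque": joint torques, N m; "tool_pos": TCP position; "eef_rot": TCP orientation; "contact_force": force on the tool from outside, world axes, zero at the start; "moment": the same for the moment, N m; "opening": opening from 0.0 (shut) to 1.0 (fully open); "finger_force": force on a finger pad.
Only numpy, scipy, OpenCV 4.12 (cv2) and the standard library are available. Lean on these libraries where they do the work, as an engineer would, in place of code of your own. Each camera call takes 0.05 s, during which the arm holds its last target. There are 200 camera calls.

## Working session

There is one attempt and no reset: what is moved stays moved. The work goes in short steps, Python scripts to look and compute and a tool call to move; the robot and the scene stay as the last step left them, time stands still between calls to the robot, and variables do not carry over. Pictures are saved under pics/ and viewed, at most 14 in all, crops included, and the job is handed in when it is done.

Besides the shell and the picture viewer there is one more tool, called after "Emit:" as name([rows], argument=value, ...), one row to a line, values as JSON. carry_out: Moves the arm, as the interface text tells. Its arguments: {"type":"object","properties":{"plan":{"type":"array"},"squeeze":{"type":"number"}},"required":["plan"]}

```bash
mkdir -p pics
python3 - <<'E'
from plant import r
import cv2
s=r.get_state();print(s)
for n in("top","side"):
    cv2.imwrite(f"pics/{n}0.png",r.snapshot(n)[:,:,::-1]);print(r.camera_params(n))
print(r.camera_params("wrist"))
E
```

```text
{'clock': 0.0, 'q': array([ 1.300779  ,  0.68999728, -0.19447343,  1.56634433,  0.15727145,
        0.90249427, -0.21512438]), 'qd': array([-0.00042021,  0.00011143,  0.00159661,  0.00092425, -0.00090099,
        0.00070793,  0.00020479]), 'joint_torque': array([-4.26427032e-04, -5.27568948e+01, -1.26658592e+00, -1.53433120e+01,
       -5.24848409e-02,  6.52545306e-03,  1.68167267e-04]), 'tool_pos': array([ 0.18672588, -0.5957885 ,  0.23790063]), 'eef_rot': array([ 9.88482788e-01,  1.51330486e-01, -2.07617988e-04, -9.05172798e-04]), 'contact_force': array([-0.61572991,  0.18574326, -0.30639361]), 'moment': array([-0.00398204,  0.01709224, -0.02866569]), 'finger_force': 0.0, 'opening': 1.0022802043063757}
{'fx': 424.49638085380724, 'fy': 424.49638085380724, 'cx': 273.9777715123885, 'cy': 215.0883925773703, 'position': array([0.45266189, 0.0124342 , 0.88205728]), 'attitude': array([-0.70243347,  0.70811894, -0.05665811,  0.04409816])}
{'fx': 414.8602625509826, 'fy': 414.8602625509826, 'cx': 290.05154844686416, 'cy': 211.44963204925193, 'position': array([0.27882177, 0.62103458, 0.5996684 ]), 'attitude': array([-0.18143919,  0.88672649, -0.41390909,  0.09734077])}
{'fx': 325.19226210127806, 'fy': 325.19226210127806, 'cx': 282.8942600102734, 'cy': 206.5622237754313, 'hand_eye': array([[-9.10988238e-04, -9.49942893e-01, -3.12422263e-01,
         8.13087055e-02],
       [ 9.99999322e-01, -6.38871885e-04, -9.73348735e-04,
         1.09120252e-03],
       [ 7.25027913e-04, -3.12422938e-01,  9.49942831e-01,
        -1.45699310e-01],
       [ 0.00000000e+00,  0.00000000e+00,  0.00000000e+00,
         1.00000000e+00]])}
```

View pics/top0.png

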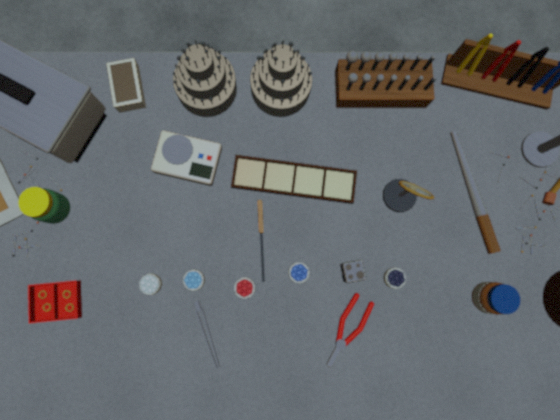

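Top view: the balance is left at (187,157) and the magnifier right at (400,195). The tray runs (235–355, 179). Jars: pale (149,284), light (193,280), garnet (245,288), mid (299,272), dark (397,278). There is also clutter: a brush at (262,240), a small block at (353,270) and pliers.

```bash
cat > h.py <<'E'
from plant import r
import numpy as np, cv2
from scipy.spatial.transform import Rotation as R
def proj(name,uv,z):
    c=r.camera_params(name); M=R.from_quat(c["attitude"]).as_matrix()
    d=M@np.array([(uv[0]-c["cx"])/c["fx"],(uv[1]-c["cy"])/c["fy"],1]); p=c["position"]
    return p+d*(z-p[2])/d[2]
def pix(name,P):
    c=r.camera_params(name); M=R.from_quat(c["attitude"]).as_matrix()
    v=M.T@(np.array(P)-c["position"]); return v[0]/v[2]*c["fx"]+c["cx"],v[1]/v[2]*c["fy"]+c["cy"]
def delta(P,yaw=None):
    "shift in present tool axes from measured TCP to world P"
    s=r.get_state(); M=R.from_quat(s["eef_rot"])
    return M.inv().apply(np.array(P)-s["tool_pos"])
E
python3 - <<'E'
from h import *
im=cv2.imread("pics/top0.png"); S=4
g=cv2.resize(im,None,fx=S,fy=S,interpolation=cv2.INTER_CUBIC)
for n,(u,v) in dict(pale=(149,284),light=(193,280),garnet=(245,288),mid=(299,272),dark=(397,278)).items():
    x0,y0=u-18,v-18; c=cv2.GaussianBlur(cv2.cvtColor(g[y0*S:(y0+36)*S,x0*S:(x0+36)*S],cv2.COLOR_BGR2GRAY),(5,5),0)
    h=cv2.HoughCircles(c,cv2.HOUGH_GRADIENT,1,200,param1=60,param2=8,minRadius=36,maxRadius=56)
    q=h[0,0]; uv=(x0+q[0]/S,y0+q[1]/S); p=proj("top",uv,.023)
    print(n,np.round(uv,1),"r",q[2]/S,p.round(4)); cv2.circle(g,(int(uv[0]*S),int(uv[1]*S)),int(q[2]),(0,255,0),1)
hsv=cv2.cvtColor(im,cv2.COLOR_BGR2HSV); m=((im[:,:,2]>170)&(im[:,:,2].astype(int)-im[:,:,0]>15)).astype(np.uint8)
k,l,st,ce=cv2.connectedComponentsWithStats(m)
for i in range(1,k):
    if st[i,4]>300:
        rc=cv2.minAreaRect(np.argwhere(l==i)[:,::-1].astype(np.float32)); print("pad",ce[i].round(1),st[i,4],rc[1],rc[2],proj("top",ce[i],.008).round(4))
print("balance",proj("top",(187,157),.03),"mag",proj("top",(400,197),.0), "brush",proj("top",(260,202),0),proj("top",(263,280),0),"block",proj("top",(353,270),.02))
print("up px",R.from_quat(r.camera_params("top")["attitude"]).as_matrix().round(2))
cv2.imwrite("pics/c.png",g[120*S:300*S,130*S:420*S][::2,::2])
E
```

```text
pale [148.9 284.1] r 10.725 [0.439  0.2466 0.023 ]
light [192.6 280.1] r 10.95 [0.446 0.16  0.023]
garnet [242.9 287.1] r 9.425 [0.4313 0.0599 0.023 ]
mid [299.4 271.4] r 9.15 [ 0.4614 -0.0534  0.023 ]
dark [395.6 277.9] r 10.35 [ 0.4467 -0.247   0.023 ]
balance [0.69714573 0.17487834 0.03      ] mag [ 0.61624026 -0.27186309  0.        ] brush [0.60733301 0.02533939 0.        ] [0.44475869 0.01993021 0.        ] block [ 0.4631985  -0.16217075  0.02      ]
up px [[-0.01 -0.99  0.14]
 [-1.    0.01 -0.02]
 [ 0.02 -0.14 -0.99]]
```

View pics/c.png

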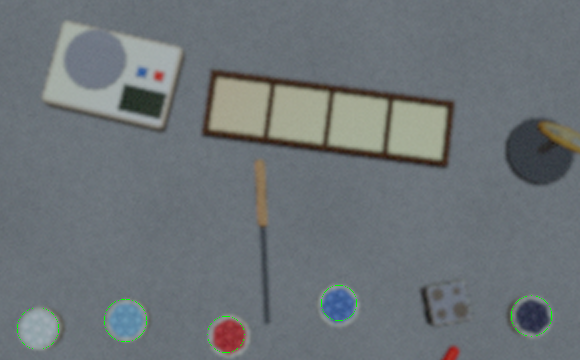

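View pics/side0.png

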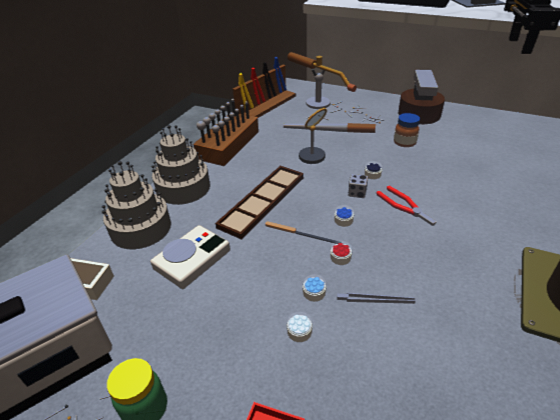

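Balance is at +y, beside pad_d, so pale→d, light→c, mid→b and dark→a. Next: the pad positions.

Run:
```python
from h import *
im=cv2.imread("pics/top0.png"); lab=cv2.cvtColor(im,cv2.COLOR_BGR2LAB).astype(int)
m=((lab[:,:,2]>134)&(lab[:,:,0]>140)).astype(np.uint8); m[:150]=0; m[205:]=0; m[:,:230]=0; m[:,360:]=0
k,l,st,ce=cv2.connectedComponentsWithStats(m,connectivity=4)
P=[]
for i in range(1,k):
    if st[i,4]>200:
        rc=cv2.minAreaRect(np.argwhere(l==i)[:,::-1].astype(np.float32)); P.append(proj("top",rc[0],.008)); print(ce[i].round(1),np.round(rc[0],1),st[i,4],rc[1],P[-1].round(4))
P=np.array(P); 
if len(P)>1:
    d=P[-1]-P[0]; print("spacing",np.linalg.norm(np.diff(P,axis=0),axis=1),"yaw deg",np.degrees(np.arctan2(-d[0],d[1])), P.mean(0))
for c in [(211,70),(453,101),(446,166),(204,136)]: print(proj("top",(c[0]/2+130,c[1]/2+120),.016).round(4))
print("mid",proj("top",(299.5,272.3),.02))
print(delta([.447,-.246,.12]))
```

```text
[249.3 173. ] [249.3 172.9] 672 (26.498825073242188, 25.375431060791016) [0.6683 0.0475 0.008 ]
[278.9 176.8] [279.  176.8] 685 (26.829235076904297, 25.507593154907227) [ 0.6596 -0.015   0.008 ]
[308.4 180.7] [308.5 180.8] 689 (27.03957176208496, 25.675189971923828) [ 0.6507 -0.0772  0.008 ]
[338.  184.6] [338.1 184.6] 688 (26.791501998901367, 25.675188064575195) [ 0.6422 -0.1394  0.008 ]
spacing [0.06304785 0.06288904 0.06274015] yaw deg 172.03757107457074 [ 0.65520777 -0.04604043  0.008     ]
[0.705  0.0761 0.016 ]
[ 0.6704 -0.1778  0.016 ]
[ 0.6012 -0.1679  0.016 ]
[0.6344 0.0831 0.016 ]
mid [ 0.4595815  -0.05384902  0.02      ]
[ 0.35304856 -0.25574999  0.11836524]
```

Emit:
carry_out([
  {"rot": [0, 0, -0.125], "xyz": [0.035, -0.025, 0.0], "grip": 0},
  {"rot": [0, 0, -0.25], "xyz": [0.07, -0.05, 0.0], "grip": 0},
  {"rot": [0, 0, -0.375], "xyz": [0.105, -0.075, 0.0], "grip": 0},
  {"rot": [0, 0, -0.5], "xyz": [0.14, -0.1, 0.02], "grip": 0},
  {"rot": [0, 0, -0.625], "xyz": [0.175, -0.125, 0.04], "grip": 0},
  {"rot": [0, 0, -0.75], "xyz": [0.21, -0.15, 0.06], "grip": 0},
  {"rot": [0, 0, -0.875], "xyz": [0.245, -0.175, 0.08], "grip": 0},
  {"rot": [0, 0, -1.0], "xyz": [0.28, -0.2, 0.1], "grip": 0},
], squeeze=15)

```text
clock: 0.77
tool_pos: [0.3772, -0.3438, 0.1517]
eef_rot: [0.793, 0.609, 0.0, -0.0]
contact_force: [0.5, -0.1, 0.3]
opening: 1.004
finger_force: 0.0
```

```bash
cat >> h.py <<'E'
def go(P,psi=82):
    s=r.get_state(); M=R.from_quat(s["eef_rot"]).as_matrix(); T=R.from_euler("z",psi,degrees=True)*R.from_euler("x",180,degrees=True)
    print("t",s["clock"],"pos",s["tool_pos"].round(4),"rotvec",R.from_matrix(M.T@T.as_matrix()).as_rotvec().round(3),"d",delta(P).round(4),"f",s["contact_force"].round(1),"open",s["opening"],s["finger_force"], "q",s["q"].round(2))
E
python3 -c "
from h import *
go([.447,-.246,.009])"
```

```text
t 0.7667 pos [ 0.3772 -0.3438  0.1517] rotvec [ 0.    -0.    -0.122] d [0.1125 0.0422 0.1427] f [ 0.5 -0.1  0.3] open 1.0040824195557232 0.0 q [ 0.88  0.7  -0.37  1.99  0.46  0.54 -0.08]
```

Emit:
carry_out([
  {"rot": [0, 0, -0.08], "xyz": [0.035, 0.013, 0.02], "grip": 0},
  {"rot": [0, 0, -0.127], "xyz": [0.065, 0.025, 0.04], "grip": 0},
  {"rot": [0, 0, -0.127], "xyz": [0.086, 0.031, 0.068], "grip": 0},
  {"rot": [0, 0, -0.127], "xyz": [0.086, 0.031, 0.068], "grip": 0},
  {"rot": [0, 0, -0.127], "xyz": [0.086, 0.031, 0.068], "grip": 0},
  {"rot": [0, 0, -0.127], "xyz": [0.086, 0.031, 0.068], "grip": 0},
])

```text
clock: 1.27
tool_pos: [0.4284, -0.2715, 0.0845]
eef_rot: [0.755, 0.656, -0.001, -0.0]
contact_force: [-0.5, -0.3, 0.3]
opening: 1.0
finger_force: 0.0
```

```bash
python3 -c "
from h import *
go([.447,-.246,.009])
cv2.imwrite('pics/w1.png',r.snapshot('wrist')[:,:,::-1])
c=r.camera_params('wrist');s=r.get_state()
def wp(P):
    t=R.from_quat(s['eef_rot']).inv().apply(np.array(P)-s['tool_pos']); v=np.linalg.inv(c['hand_eye'])@np.r_[t,1]; v=v[:3]; th=np.arctan2(np.hypot(v[0],v[1]),v[2]); k=th/np.hypot(v[0],v[1])*c['fx']; return c['cx']+k*v[0],c['cy']+k*v[1]
print(wp([.447,-.246,.028]),wp(s['tool_pos']))"
```

```text
t 1.2667 pos [ 0.4284 -0.2715  0.0845] rotvec [-0.001  0.001 -0.001] d [0.028  0.0149 0.0755] f [-0.5 -0.3  0.3] open 1.0002117521079026 0.0 q [ 0.64  0.81 -0.27  2.04  0.56  0.37 -0.22]
(np.float64(305.1985102017185), np.float64(184.5168211327748)) (np.float64(282.2923058328667), np.float64(267.33525011162436))
```

View pics/w1.png

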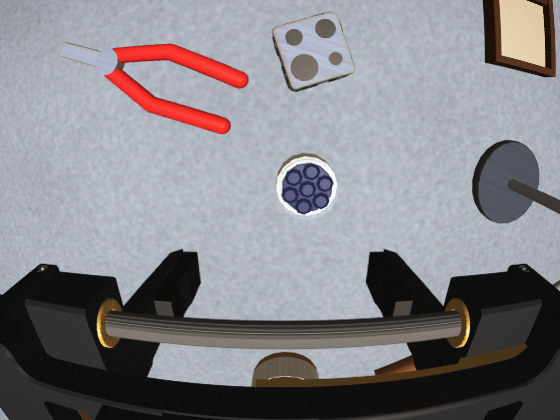

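The wrist view shows the dark jar at (306,187), predicted (305,184), so it's good to 1–2 mm. The fingers straddle it with nothing nearby.

Emit:
carry_out([
  {"rot": [0, 0, 0], "xyz": [0.015, 0.008, 0.0], "grip": 0},
  {"rot": [0, 0, 0], "xyz": [0.028, 0.015, 0.02], "grip": 0},
  {"rot": [0, 0, 0], "xyz": [0.028, 0.015, 0.05], "grip": 0},
  {"rot": [0, 0, 0], "xyz": [0.028, 0.015, 0.0755], "grip": 0},
  {"rot": [0, 0, 0], "xyz": [0.028, 0.015, 0.0755], "grip": 0},
  {"rot": [0, 0, 0], "xyz": [0.028, 0.015, 0.0755], "grip": 0},
  {"rot": [0, 0, 0], "xyz": [0.028, 0.015, 0.0755], "grip": 0},
])

```text
clock: 1.9
tool_pos: [0.448, -0.2465, 0.0104]
eef_rot: [0.756, 0.655, 0.0, 0.001]
contact_force: [0.4, 0.1, 0.5]
opening: 0.998
finger_force: 0.0
```

```bash
python3 -c "
from h import *
go([.447,-.246,.009])"
```

```text
t 1.9 pos [ 0.448  -0.2465  0.0104] rotvec [ 0.002  0.001 -0.003] d [ 0.0003 -0.001   0.0014] f [0.4 0.1 0.5] open 0.9980916200444112 0.0 q [ 0.5   0.94 -0.14  2.04  0.61  0.19 -0.33]
```

Emit:
carry_out([
  {"rot": [0, 0, 0], "xyz": [0, 0, 0.001], "grip": 255},
  {"rot": [0, 0, 0], "xyz": [0, 0, 0.001], "grip": 255},
  {"rot": [0, 0, 0], "xyz": [0, 0, 0.001], "grip": 255},
  {"rot": [0, 0, 0], "xyz": [0, 0, 0.001], "grip": 255},
  {"rot": [0, 0, 0], "xyz": [0, 0, 0.001], "grip": 255},
  {"rot": [0, 0, 0], "xyz": [0, 0, 0.001], "grip": 255},
  {"rot": [0, 0, 0], "xyz": [0, 0, 0.001], "grip": 255},
  {"rot": [0, 0, 0], "xyz": [0, 0, 0.001], "grip": 255},
], squeeze=15)

```text
clock: 2.57
tool_pos: [0.4479, -0.2449, 0.008]
eef_rot: [0.755, 0.656, -0.0, 0.0]
contact_force: [-0.4, 0.5, 1.4]
opening: 0.469
finger_force: 15.0
```

Emit:
carry_out([
  {"rot": [0, 0, 0], "xyz": [0, 0, -0.01], "grip": 255},
  {"rot": [0, 0, 0], "xyz": [0, 0, -0.03], "grip": 255},
  {"rot": [0, 0, 0], "xyz": [0, 0, -0.06], "grip": 255},
  {"rot": [0, 0, 0], "xyz": [0, 0, -0.09], "grip": 255},
  {"rot": [0, 0, 0], "xyz": [0, 0, -0.09], "grip": 255},
  {"rot": [0, 0, 0], "xyz": [0, 0, -0.09], "grip": 255},
])

```text
clock: 3.07
tool_pos: [0.4487, -0.2456, 0.0998]
eef_rot: [0.755, 0.656, 0.001, 0.002]
contact_force: [0.5, -1.0, -0.6]
opening: 0.472
finger_force: 15.0
```

```bash
python3 -c "
from h import *
go([.6422,-.1394,.06])
cv2.imwrite('pics/w2.png',r.snapshot('wrist')[:,:,::-1])"
```

```text
t 3.0667 pos [ 0.4487 -0.2456  0.0998] rotvec [ 0.004  0.001 -0.001] d [0.1323 0.1765 0.0403] f [ 0.5 -1.  -0.6] open 0.4724504784280399 14.999962756410241 q [ 0.59  0.78 -0.3   2.02  0.54  0.41 -0.26]
```

View pics/w2.png

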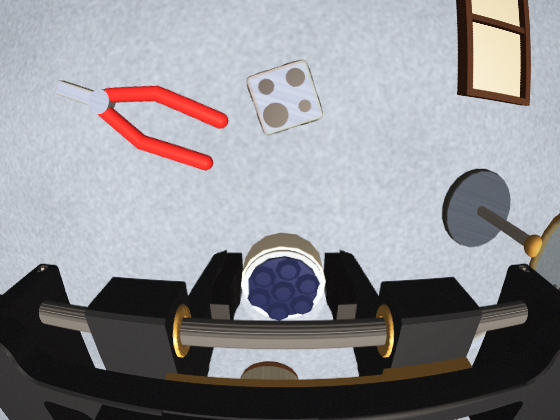

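The jar hangs upright and centred at (283,285). I'll carry it clear of the magnifier, +y first.

Emit:
carry_out([
  {"rot": [0, 0, 0], "xyz": [0.03, 0.01, 0], "grip": 255},
  {"rot": [0, 0, 0], "xyz": [0.06, 0.03, 0], "grip": 255},
  {"rot": [0, 0, 0], "xyz": [0.09, 0.06, 0], "grip": 255},
  {"rot": [0, 0, 0], "xyz": [0.115, 0.09, 0], "grip": 255},
  {"rot": [0, 0, 0], "xyz": [0.13, 0.125, 0], "grip": 255},
  {"rot": [0, 0, 0], "xyz": [0.132, 0.155, 0.0], "grip": 255},
  {"rot": [0, 0, 0], "xyz": [0.132, 0.176, 0.02], "grip": 255},
  {"rot": [0, 0, 0], "xyz": [0.132, 0.176, 0.04], "grip": 255},
], squeeze=20)

```text
clock: 3.78
tool_pos: [0.646, -0.1382, 0.0571]
eef_rot: [0.755, 0.656, 0.003, 0.002]
contact_force: [-0.6, 0.3, -0.2]
opening: 0.471
finger_force: 20.0
```

```bash
python3 -c "
from h import *
go([.6422,-.1394,.06])"
```

```text
t 3.7833 pos [ 0.646  -0.1382  0.0571] rotvec [ 0.007 -0.001  0.   ] d [-0.0018 -0.0036 -0.003 ] f [-0.6  0.3 -0.2] open 0.4713976713983906 19.999621734023094 q [ 0.31  0.98 -0.32  1.57  0.44  0.66 -0.37]
```

Emit:
carry_out([
  {"rot": [0, 0, 0], "xyz": [0, 0, 0.0], "grip": 255},
  {"rot": [0, 0, 0], "xyz": [0, 0, 0.01], "grip": 255},
  {"rot": [0, 0, 0], "xyz": [0, 0, 0.02], "grip": 255},
  {"rot": [0, 0, 0], "xyz": [0, 0, 0.03], "grip": 255},
  {"rot": [0, 0, 0], "xyz": [0, 0, 0.038], "grip": 255},
  {"rot": [0, 0, 0], "xyz": [0, 0, 0.038], "grip": 255},
  {"rot": [0, 0, 0], "xyz": [0, 0, 0.038], "grip": 255},
  {"rot": [0, 0, 0], "xyz": [0, 0, 0.038], "grip": 255},
])

```text
clock: 4.45
tool_pos: [0.6409, -0.1388, 0.0204]
eef_rot: [0.755, 0.656, 0.0, 0.0]
contact_force: [0.2, -0.1, -0.0]
opening: 0.471
finger_force: 20.0
```

```bash
python3 -c "
from h import *
go([.6422,-.1394,.0175])"
```

```text
t 4.45 pos [ 0.6409 -0.1388  0.0204] rotvec [ 0.001  0.    -0.   ] d [-0.0004  0.0014  0.0029] f [ 0.2 -0.1 -0. ] open 0.47090471180029775 19.999942425638437 q [ 0.3   1.03 -0.3   1.58  0.46  0.6  -0.39]
```

Emit:
carry_out([
  {"rot": [0, 0, 0], "xyz": [0, 0.001, 0.001], "grip": 255},
  {"rot": [0, 0, 0], "xyz": [0, 0.001, 0.002], "grip": 255},
  {"rot": [0, 0, 0], "xyz": [0, 0.001, 0.003], "grip": 255},
  {"rot": [0, 0, 0], "xyz": [0, 0.001, 0.003], "grip": 255},
  {"rot": [0, 0, 0], "xyz": [0, 0.001, 0.003], "grip": 255},
])

```text
clock: 4.87
tool_pos: [0.6416, -0.1389, 0.017]
eef_rot: [0.755, 0.656, -0.0, 0.0]
contact_force: [0.0, 0.8, -0.5]
opening: 0.47
finger_force: 20.0
```

Emit:
carry_out([
  {"rot": [0, 0, 0], "xyz": [0, 0, 0.0005], "grip": 255},
  {"rot": [0, 0, 0], "xyz": [0, 0, 0.0005], "grip": 100},
  {"rot": [0, 0, 0], "xyz": [0, 0, 0.0005], "grip": 60},
  {"rot": [0, 0, 0], "xyz": [0, 0, 0.0005], "grip": 30},
  {"rot": [0, 0, 0], "xyz": [0, 0, -0.01], "grip": 0},
  {"rot": [0, 0, 0], "xyz": [0, 0, -0.04], "grip": 0},
  {"rot": [0, 0, 0], "xyz": [0, 0, -0.08], "grip": 0},
  {"rot": [0, 0, 0], "xyz": [0, 0, -0.08], "grip": 0},
])

```text
clock: 5.53
tool_pos: [0.6467, -0.1391, 0.1047]
eef_rot: [0.755, 0.656, 0.005, 0.005]
contact_force: [1.7, 0.4, 0.2]
opening: 0.975
finger_force: 0.0
```

```bash
python3 -c "
from h import *
cv2.imwrite('pics/w3.png',r.snapshot('wrist')[:,:,::-1])
go([.4596,-.0538,.06])"
```

```text
t 5.5833 pos [ 0.6452 -0.1391  0.102 ] rotvec [ 0.01  -0.    -0.001] d [ 0.0585 -0.1961  0.0401] f [0.  0.8 0. ] open 0.9970215058125138 0.0 q [ 0.32  0.92 -0.35  1.56  0.42  0.73 -0.35]
```

View pics/w3.png

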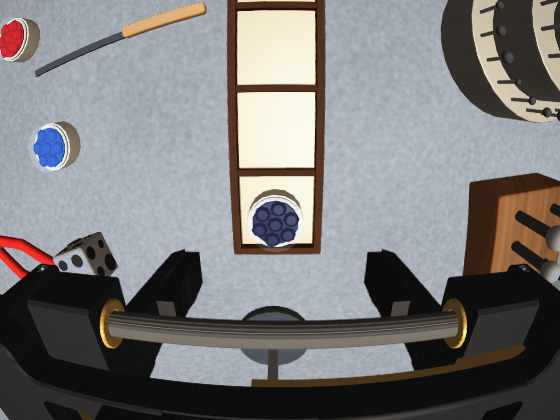

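The dark jar sits inside compartment a, at (275,220). Next is the mid jar.

Emit:
carry_out([
  {"rot": [0, 0, 0], "xyz": [0.01, -0.035, 0], "grip": 0},
  {"rot": [0, 0, 0], "xyz": [0.022, -0.075, 0], "grip": 0},
  {"rot": [0, 0, 0], "xyz": [0.034, -0.115, 0], "grip": 0},
  {"rot": [0, 0, 0], "xyz": [0.046, -0.155, 0], "grip": 0},
  {"rot": [0, 0, 0], "xyz": [0.057, -0.185, 0.01], "grip": 0},
  {"rot": [0, 0, 0], "xyz": [0.0585, -0.193, 0.03], "grip": 0},
  {"rot": [0, 0, 0], "xyz": [0.0585, -0.193, 0.04], "grip": 0},
  {"rot": [0, 0, 0], "xyz": [0.0585, -0.193, 0.04], "grip": 0},
])

```text
clock: 6.25
tool_pos: [0.4569, -0.0534, 0.0555]
eef_rot: [0.754, 0.657, -0.002, -0.001]
contact_force: [-0.4, 0.1, -0.1]
opening: 0.999
finger_force: 0.0
```

```bash
python3 -c "
from h import *
go([.4596,-.0538,.0095])"
```

```text
t 6.25 pos [ 0.4569 -0.0534  0.0555] rotvec [-0.004  0.001  0.002] d [-0.      0.0029  0.046 ] f [-0.4  0.1 -0.1] open 0.9990268803756005 0.0 q [ 0.08  0.84 -0.1   2.18  0.54  0.15 -0.66]
```

Emit:
carry_out([
  {"rot": [0, 0, 0], "xyz": [0, 0.001, 0.0], "grip": 0},
  {"rot": [0, 0, 0], "xyz": [0, 0.001, 0.025], "grip": 0},
  {"rot": [0, 0, 0], "xyz": [0, 0.001, 0.048], "grip": 0},
  {"rot": [0, 0, 0], "xyz": [0, 0.001, 0.048], "grip": 0},
  {"rot": [0, 0, 0], "xyz": [0, 0.001, 0.048], "grip": 0},
  {"rot": [0, 0, 0], "xyz": [0, 0.001, 0.048], "grip": 0},
])

```text
clock: 6.75
tool_pos: [0.4605, -0.0547, 0.0089]
eef_rot: [0.755, 0.656, 0.0, 0.001]
contact_force: [-0.1, -0.1, 0.0]
opening: 1.001
finger_force: 0.0
```

Emit:
carry_out([
  {"rot": [0, 0, 0], "xyz": [0, 0, 0], "grip": 255},
  {"rot": [0, 0, 0], "xyz": [0, 0, 0], "grip": 255},
  {"rot": [0, 0, 0], "xyz": [0, 0, 0], "grip": 255},
  {"rot": [0, 0, 0], "xyz": [0, 0, 0], "grip": 255},
  {"rot": [0, 0, 0], "xyz": [0, 0, 0], "grip": 255},
  {"rot": [0, 0, 0], "xyz": [0, 0, 0], "grip": 255},
  {"rot": [0, 0, 0], "xyz": [0, 0, 0], "grip": 255},
  {"rot": [0, 0, 0], "xyz": [0, 0, 0], "grip": 255},
], squeeze=20)

```text
clock: 7.42
tool_pos: [0.4597, -0.0542, 0.009]
eef_rot: [0.755, 0.656, 0.0, 0.0]
contact_force: [0.0, -0.2, 0.6]
opening: 0.472
finger_force: 20.0
```

Emit:
carry_out([
  {"rot": [0, 0, 0], "xyz": [0, 0, -0.01], "grip": 255},
  {"rot": [0, 0, 0], "xyz": [0, 0, -0.03], "grip": 255},
  {"rot": [0, 0, 0], "xyz": [0, 0, -0.06], "grip": 255},
  {"rot": [0, 0, 0], "xyz": [0, 0, -0.08], "grip": 255},
  {"rot": [0, 0, 0], "xyz": [0, 0, -0.08], "grip": 255},
  {"rot": [0, 0, 0], "xyz": [0, 0, -0.08], "grip": 255},
])

```text
clock: 7.92
tool_pos: [0.4601, -0.0545, 0.0895]
eef_rot: [0.755, 0.655, 0.001, 0.001]
contact_force: [0.3, 0.1, -0.5]
opening: 0.468
finger_force: 20.0
```

```bash
python3 -c "
from h import *
go([.6507,-.0772,.06])"
```

```text
t 7.9167 pos [ 0.4601 -0.0545  0.0895] rotvec [ 0.002 -0.001 -0.002] d [0.0044 0.1918 0.0299] f [ 0.3  0.1 -0.5] open 0.4680839444951727 20.000042198225856 q [ 0.28  0.79 -0.42  2.16  0.91  0.38 -1.04]
```

Emit:
carry_out([
  {"rot": [0, 0, 0], "xyz": [0.001, 0.02, 0], "grip": 255},
  {"rot": [0, 0, 0], "xyz": [0.002, 0.055, 0], "grip": 255},
  {"rot": [0, 0, 0], "xyz": [0.003, 0.09, 0], "grip": 255},
  {"rot": [0, 0, 0], "xyz": [0.004, 0.125, 0], "grip": 255},
  {"rot": [0, 0, 0], "xyz": [0.0044, 0.16, 0], "grip": 255},
  {"rot": [0, 0, 0], "xyz": [0.0044, 0.182, 0.01], "grip": 255},
  {"rot": [0, 0, 0], "xyz": [0.0044, 0.1915, 0.02], "grip": 255},
  {"rot": [0, 0, 0], "xyz": [0.0044, 0.1915, 0.03], "grip": 255},
])

```text
clock: 8.58
tool_pos: [0.6514, -0.0769, 0.0562]
eef_rot: [0.755, 0.656, -0.0, 0.001]
contact_force: [-0.1, -0.4, -0.8]
opening: 0.472
finger_force: 20.0
```

Emit:
carry_out([
  {"rot": [0, 0, 0], "xyz": [0, 0, 0.0], "grip": 255},
  {"rot": [0, 0, 0], "xyz": [0, 0, 0.01], "grip": 255},
  {"rot": [0, 0, 0], "xyz": [0, 0, 0.02], "grip": 255},
  {"rot": [0, 0, 0], "xyz": [0, 0, 0.03], "grip": 255},
  {"rot": [0, 0, 0], "xyz": [0, 0, 0.038], "grip": 255},
  {"rot": [0, 0, 0], "xyz": [0, 0, 0.038], "grip": 255},
  {"rot": [0, 0, 0], "xyz": [0, 0, 0.038], "grip": 255},
  {"rot": [0, 0, 0], "xyz": [0, 0, 0.038], "grip": 255},
])

```text
clock: 9.25
tool_pos: [0.6501, -0.0765, 0.0212]
eef_rot: [0.755, 0.656, 0.0, 0.0]
contact_force: [-0.1, 0.2, -1.2]
opening: 0.468
finger_force: 20.0
```

```bash
python3 -c "
from h import *
go([.6507,-.0772,.0175])"
```

```text
t 9.25 pos [ 0.6501 -0.0765  0.0212] rotvec [ 0.001 -0.    -0.   ] d [-0.0006  0.0007  0.0037] f [-0.1  0.2 -1.2] open 0.46762139597559504 20.000021578744054 q [ 0.33  1.07 -0.55  1.58  0.77  0.72 -0.72]
```

Emit:
carry_out([
  {"rot": [0, 0, 0], "xyz": [0, 0, 0.001], "grip": 255},
  {"rot": [0, 0, 0], "xyz": [0, 0, 0.002], "grip": 255},
  {"rot": [0, 0, 0], "xyz": [0, 0, 0.0035], "grip": 255},
  {"rot": [0, 0, 0], "xyz": [0, 0, 0.004], "grip": 255},
  {"rot": [0, 0, 0], "xyz": [0, 0, 0.004], "grip": 255},
  {"rot": [0, 0, 0], "xyz": [0, 0, 0.004], "grip": 255},
])

```text
clock: 9.75
tool_pos: [0.65, -0.0766, 0.0171]
eef_rot: [0.755, 0.656, 0.0, 0.0]
contact_force: [-0.8, 0.2, 0.6]
opening: 0.468
finger_force: 20.0
```

Emit:
carry_out([
  {"rot": [0, 0, 0], "xyz": [0, 0, 0], "grip": 100},
  {"rot": [0, 0, 0], "xyz": [0, 0, 0], "grip": 60},
  {"rot": [0, 0, 0], "xyz": [0, 0, 0], "grip": 30},
  {"rot": [0, 0, 0], "xyz": [0, 0, -0.01], "grip": 0},
  {"rot": [0, 0, 0], "xyz": [0, 0, -0.04], "grip": 0},
  {"rot": [0, 0, 0], "xyz": [0, 0, -0.08], "grip": 0},
  {"rot": [0, 0, 0], "xyz": [0, 0, -0.08], "grip": 0},
  {"rot": [0, 0, 0], "xyz": [0, 0, -0.08], "grip": 0},
])

```text
clock: 10.42
tool_pos: [0.6519, -0.0762, 0.1002]
eef_rot: [0.755, 0.656, 0.002, 0.002]
contact_force: [-0.7, -0.5, 0.9]
opening: 1.001
finger_force: 0.0
```

```bash
python3 -c "
from h import *
go([.446,.16,.06])"
```

```text
t 10.4167 pos [ 0.6519 -0.0762  0.1002] rotvec [ 0.006 -0.001 -0.001] d [ 0.205  -0.2372  0.0391] f [-0.7 -0.5  0.9] open 1.00107820866278 0.0 q [ 0.36  0.96 -0.61  1.56  0.69  0.84 -0.67]
```

Emit:
carry_out([
  {"rot": [0, 0, 0], "xyz": [0.02, -0.023, 0], "grip": 0},
  {"rot": [0, 0, 0], "xyz": [0.045, -0.052, 0], "grip": 0},
  {"rot": [0, 0, 0], "xyz": [0.07, -0.081, 0], "grip": 0},
  {"rot": [0, 0, 0], "xyz": [0.095, -0.11, 0], "grip": 0},
  {"rot": [0, 0, 0], "xyz": [0.12, -0.139, 0], "grip": 0},
  {"rot": [0, 0, 0], "xyz": [0.145, -0.168, 0], "grip": 0},
  {"rot": [0, 0, 0], "xyz": [0.17, -0.197, 0.0], "grip": 0},
  {"rot": [0, 0, 0], "xyz": [0.185, -0.215, 0.0], "grip": 0},
])

```text
clock: 11.08
tool_pos: [0.4593, 0.1396, 0.0967]
eef_rot: [0.753, 0.658, -0.001, -0.001]
contact_force: [-0.2, -0.1, 0.4]
opening: 0.996
finger_force: 0.0
```

```bash
python3 -c "
from h import *
go([.446,.16,.06])"
```

```text
t 11.0833 pos [0.4593 0.1396 0.0967] rotvec [-0.003 -0.001  0.004] d [ 0.0183 -0.0158  0.0368] f [-0.2 -0.1  0.4] open 0.9961593572533889 0.0 q [-0.12  0.79 -0.45  2.1   0.81  0.43 -1.34]
```

Emit:
carry_out([
  {"rot": [0, 0, 0], "xyz": [0.019, -0.018, 0.01], "grip": 0},
  {"rot": [0, 0, 0], "xyz": [0.019, -0.018, 0.04], "grip": 0},
  {"rot": [0, 0, 0], "xyz": [0.019, -0.018, 0.06], "grip": 0},
  {"rot": [0, 0, 0], "xyz": [0.019, -0.018, 0.06], "grip": 0},
  {"rot": [0, 0, 0], "xyz": [0.019, -0.018, 0.06], "grip": 0},
  {"rot": [0, 0, 0], "xyz": [0.019, -0.018, 0.06], "grip": 0},
])

```text
clock: 11.58
tool_pos: [0.4477, 0.1576, 0.0373]
eef_rot: [0.755, 0.656, -0.0, 0.0]
contact_force: [-0.2, 0.7, -0.9]
opening: 1.0
finger_force: 0.0
```

```bash
python3 -c "
from h import *
go([.446,.16,.0095])"
```

```text
t 11.5833 pos [0.4477 0.1576 0.0373] rotvec [ 0.     0.    -0.001] d [ 0.0021 -0.002   0.0278] f [-0.2  0.7 -0.9] open 1.0002065304275312 0.0 q [-0.29  0.88 -0.24  2.14  0.97  0.23 -1.54]
```

Emit:
carry_out([
  {"rot": [0, 0, 0], "xyz": [0.002, -0.002, 0.01], "grip": 0},
  {"rot": [0, 0, 0], "xyz": [0.002, -0.002, 0.02], "grip": 0},
  {"rot": [0, 0, 0], "xyz": [0.002, -0.002, 0.028], "grip": 0},
  {"rot": [0, 0, 0], "xyz": [0.002, -0.002, 0.028], "grip": 0},
  {"rot": [0, 0, 0], "xyz": [0.002, -0.002, 0.028], "grip": 0},
  {"rot": [0, 0, 0], "xyz": [0.002, -0.002, 0.028], "grip": 0},
])

```text
clock: 12.08
tool_pos: [0.4465, 0.1601, 0.0098]
eef_rot: [0.755, 0.656, 0.001, 0.0]
contact_force: [0.4, 0.2, -0.2]
opening: 1.001
finger_force: 0.0
```

Emit:
carry_out([
  {"rot": [0, 0, 0], "xyz": [0, 0, 0], "grip": 255},
  {"rot": [0, 0, 0], "xyz": [0, 0, 0], "grip": 255},
  {"rot": [0, 0, 0], "xyz": [0, 0, 0], "grip": 255},
  {"rot": [0, 0, 0], "xyz": [0, 0, 0], "grip": 255},
  {"rot": [0, 0, 0], "xyz": [0, 0, 0], "grip": 255},
  {"rot": [0, 0, 0], "xyz": [0, 0, 0], "grip": 255},
  {"rot": [0, 0, 0], "xyz": [0, 0, 0], "grip": 255},
  {"rot": [0, 0, 0], "xyz": [0, 0, 0], "grip": 255},
])

```text
clock: 12.75
tool_pos: [0.446, 0.1602, 0.0089]
eef_rot: [0.755, 0.656, 0.0, 0.0]
contact_force: [-0.0, -0.6, -0.1]
opening: 0.47
finger_force: 20.0
```

Emit:
carry_out([
  {"rot": [0, 0, 0], "xyz": [0, 0, -0.01], "grip": 255},
  {"rot": [0, 0, 0], "xyz": [0, 0, -0.03], "grip": 255},
  {"rot": [0, 0, 0], "xyz": [0, 0, -0.06], "grip": 255},
  {"rot": [0, 0, 0], "xyz": [0, 0, -0.09], "grip": 255},
  {"rot": [0, 0, 0], "xyz": [0, 0, -0.09], "grip": 255},
  {"rot": [0, 0, 0], "xyz": [0, 0, -0.09], "grip": 255},
])

```text
clock: 13.25
tool_pos: [0.4468, 0.1603, 0.0999]
eef_rot: [0.755, 0.656, 0.001, 0.0]
contact_force: [-0.8, -1.0, -0.4]
opening: 0.467
finger_force: 20.0
```

```bash
python3 -c "
from h import *
go([.6596,-.015,.06])"
```

```text
t 13.25 pos [0.4468 0.1603 0.0999] rotvec [ 0.002 -0.002 -0.001] d [-0.1437  0.2353  0.0402] f [-0.8 -1.  -0.4] open 0.4671434816136399 20.000021159648895 q [-0.16  0.78 -0.45  2.12  0.84  0.42 -1.43]
```

Emit:
carry_out([
  {"rot": [0, 0, 0], "xyz": [-0.012, 0.02, 0], "grip": 255},
  {"rot": [0, 0, 0], "xyz": [-0.03, 0.049, 0], "grip": 255},
  {"rot": [0, 0, 0], "xyz": [-0.049, 0.08, 0], "grip": 255},
  {"rot": [0, 0, 0], "xyz": [-0.068, 0.111, 0], "grip": 255},
  {"rot": [0, 0, 0], "xyz": [-0.087, 0.142, 0], "grip": 255},
  {"rot": [0, 0, 0], "xyz": [-0.106, 0.173, 0], "grip": 255},
  {"rot": [0, 0, 0], "xyz": [-0.125, 0.205, 0], "grip": 255},
  {"rot": [0, 0, 0], "xyz": [-0.138, 0.226, 0], "grip": 255},
])

```text
clock: 13.92
tool_pos: [0.652, -0.0123, 0.0963]
eef_rot: [0.756, 0.655, -0.002, 0.001]
contact_force: [0.5, -0.1, -0.7]
opening: 0.47
finger_force: 20.0
```

Emit:
carry_out([
  {"rot": [0, 0, 0], "xyz": [-0.005, 0.008, 0], "grip": 255},
  {"rot": [0, 0, 0], "xyz": [-0.005, 0.008, 0.01], "grip": 255},
  {"rot": [0, 0, 0], "xyz": [-0.005, 0.008, 0.03], "grip": 255},
  {"rot": [0, 0, 0], "xyz": [-0.005, 0.008, 0.04], "grip": 255},
  {"rot": [0, 0, 0], "xyz": [-0.005, 0.008, 0.04], "grip": 255},
  {"rot": [0, 0, 0], "xyz": [-0.005, 0.008, 0.04], "grip": 255},
])

```text
clock: 14.42
tool_pos: [0.6559, -0.0124, 0.0578]
eef_rot: [0.754, 0.657, -0.001, -0.001]
contact_force: [0.7, 0.2, -0.3]
opening: 0.472
finger_force: 20.0
```

```bash
python3 -c "
from h import *
go([.6596,-.015,.0175])"
```

```text
t 14.4167 pos [ 0.6559 -0.0124  0.0578] rotvec [-0.003  0.     0.003] d [-0.0021  0.0042  0.0403] f [ 0.7  0.2 -0.3] open 0.4720555174442743 19.99989495612681 q [ 0.25  1.02 -0.6   1.57  0.74  0.79 -0.8 ]
```

Emit:
carry_out([
  {"rot": [0, 0, 0], "xyz": [-0.002, 0.003, 0.0], "grip": 255},
  {"rot": [0, 0, 0], "xyz": [-0.002, 0.003, 0.01], "grip": 255},
  {"rot": [0, 0, 0], "xyz": [-0.002, 0.003, 0.02], "grip": 255},
  {"rot": [0, 0, 0], "xyz": [-0.002, 0.003, 0.03], "grip": 255},
  {"rot": [0, 0, 0], "xyz": [-0.002, 0.003, 0.038], "grip": 255},
  {"rot": [0, 0, 0], "xyz": [-0.002, 0.003, 0.038], "grip": 255},
  {"rot": [0, 0, 0], "xyz": [-0.002, 0.003, 0.038], "grip": 255},
  {"rot": [0, 0, 0], "xyz": [-0.002, 0.003, 0.038], "grip": 255},
])

```text
clock: 15.08
tool_pos: [0.6605, -0.0162, 0.021]
eef_rot: [0.755, 0.656, 0.0, -0.0]
contact_force: [-0.7, -0.3, -1.4]
opening: 0.47
finger_force: 20.0
```

```bash
python3 -c "
from h import *
go([.6596,-.015,.0172])"
```

```text
t 15.0833 pos [ 0.6605 -0.0162  0.021 ] rotvec [ 0. -0. -0.] d [ 0.0011 -0.0011  0.0038] f [-0.7 -0.3 -1.4] open 0.4697306105511212 20.000040493905544 q [ 0.24  1.08 -0.57  1.56  0.78  0.74 -0.81]
```

Emit:
carry_out([
  {"rot": [0, 0, 0], "xyz": [0.001, -0.001, 0.001], "grip": 255},
  {"rot": [0, 0, 0], "xyz": [0.001, -0.001, 0.002], "grip": 255},
  {"rot": [0, 0, 0], "xyz": [0.001, -0.001, 0.0035], "grip": 255},
  {"rot": [0, 0, 0], "xyz": [0.001, -0.001, 0.004], "grip": 255},
  {"rot": [0, 0, 0], "xyz": [0.001, -0.001, 0.004], "grip": 255},
  {"rot": [0, 0, 0], "xyz": [0.001, -0.001, 0.004], "grip": 255},
])

```text
clock: 15.58
tool_pos: [0.6596, -0.0153, 0.017]
eef_rot: [0.755, 0.656, 0.0, 0.0]
contact_force: [-0.3, -0.1, 0.1]
opening: 0.47
finger_force: 20.0
```

Emit:
carry_out([
  {"rot": [0, 0, 0], "xyz": [0, 0, 0], "grip": 100},
  {"rot": [0, 0, 0], "xyz": [0, 0, 0], "grip": 60},
  {"rot": [0, 0, 0], "xyz": [0, 0, 0], "grip": 30},
  {"rot": [0, 0, 0], "xyz": [0, 0, -0.01], "grip": 0},
  {"rot": [0, 0, 0], "xyz": [0, 0, -0.04], "grip": 0},
  {"rot": [0, 0, 0], "xyz": [0, 0, -0.08], "grip": 0},
  {"rot": [0, 0, 0], "xyz": [0, 0, -0.08], "grip": 0},
  {"rot": [0, 0, 0], "xyz": [0, 0, -0.08], "grip": 0},
])

```text
clock: 16.25
tool_pos: [0.6616, -0.0148, 0.1003]
eef_rot: [0.755, 0.656, 0.002, 0.002]
contact_force: [-0.8, -0.2, -0.7]
opening: 0.997
finger_force: 0.0
```

```bash
python3 -c "
from h import *
go([.439,.2466,.06])"
```

```text
t 16.25 pos [ 0.6616 -0.0148  0.1003] rotvec [ 0.006 -0.002 -0.001] d [ 0.2276 -0.2572  0.0392] f [-0.8 -0.2 -0.7] open 0.9970266328302705 0.0 q [ 0.27  0.97 -0.63  1.54  0.7   0.86 -0.76]
```

Emit:
carry_out([
  {"rot": [0, 0, 0], "xyz": [0.02, -0.023, 0], "grip": 0},
  {"rot": [0, 0, 0], "xyz": [0.045, -0.051, 0], "grip": 0},
  {"rot": [0, 0, 0], "xyz": [0.07, -0.079, 0], "grip": 0},
  {"rot": [0, 0, 0], "xyz": [0.095, -0.107, 0], "grip": 0},
  {"rot": [0, 0, 0], "xyz": [0.12, -0.135, 0], "grip": 0},
  {"rot": [0, 0, 0], "xyz": [0.145, -0.163, 0], "grip": 0},
  {"rot": [0, 0, 0], "xyz": [0.17, -0.192, 0.0], "grip": 0},
  {"rot": [0, 0, 0], "xyz": [0.195, -0.22, 0.0], "grip": 0},
])

```text
clock: 16.92
tool_pos: [0.4669, 0.2089, 0.0963]
eef_rot: [0.755, 0.656, -0.001, -0.0]
contact_force: [0.5, -0.4, -0.1]
opening: 0.998
finger_force: 0.0
```

Emit:
carry_out([
  {"rot": [0, 0, 0], "xyz": [0.02, -0.022, 0.0], "grip": 0},
  {"rot": [0, 0, 0], "xyz": [0.033, -0.034, 0.0], "grip": 0},
  {"rot": [0, 0, 0], "xyz": [0.033, -0.034, 0.02], "grip": 0},
  {"rot": [0, 0, 0], "xyz": [0.033, -0.034, 0.04], "grip": 0},
  {"rot": [0, 0, 0], "xyz": [0.033, -0.034, 0.04], "grip": 0},
  {"rot": [0, 0, 0], "xyz": [0.033, -0.034, 0.04], "grip": 0},
])

```text
clock: 17.42
tool_pos: [0.4389, 0.2451, 0.0561]
eef_rot: [0.755, 0.656, -0.002, 0.0]
contact_force: [-0.4, -0.7, -0.1]
opening: 0.996
finger_force: 0.0
```

```bash
python3 -c "
from h import *
go([.439,.2466,.0095])"
```

```text
t 17.4167 pos [0.4389 0.2451 0.0561] rotvec [-0.002  0.003  0.   ] d [ 0.0017 -0.0001  0.0465] f [-0.4 -0.7 -0.1] open 0.99627252887408 0.0 q [-0.37  0.87 -0.39  2.05  0.87  0.39 -1.59]
```

Emit:
carry_out([
  {"rot": [0, 0, 0], "xyz": [0.001, 0, 0.01], "grip": 0},
  {"rot": [0, 0, 0], "xyz": [0.001, 0, 0.03], "grip": 0},
  {"rot": [0, 0, 0], "xyz": [0.001, 0, 0.048], "grip": 0},
  {"rot": [0, 0, 0], "xyz": [0.001, 0, 0.048], "grip": 0},
  {"rot": [0, 0, 0], "xyz": [0.001, 0, 0.048], "grip": 0},
  {"rot": [0, 0, 0], "xyz": [0.001, 0, 0.048], "grip": 0},
  {"rot": [0, 0, 0], "xyz": [0.001, 0, 0.048], "grip": 0},
])

```text
clock: 18.0
tool_pos: [0.4406, 0.2472, 0.0099]
eef_rot: [0.755, 0.656, 0.001, -0.0]
contact_force: [0.9, 0.9, 0.9]
opening: 1.0
finger_force: 0.0
```

Emit:
carry_out([
  {"rot": [0, 0, 0], "xyz": [0, 0, 0], "grip": 255},
  {"rot": [0, 0, 0], "xyz": [0, 0, 0], "grip": 255},
  {"rot": [0, 0, 0], "xyz": [0, 0, 0], "grip": 255},
  {"rot": [0, 0, 0], "xyz": [0, 0, 0], "grip": 255},
  {"rot": [0, 0, 0], "xyz": [0, 0, 0], "grip": 255},
  {"rot": [0, 0, 0], "xyz": [0, 0, 0], "grip": 255},
  {"rot": [0, 0, 0], "xyz": [0, 0, 0], "grip": 255},
  {"rot": [0, 0, 0], "xyz": [0, 0, 0], "grip": 255},
])

```text
clock: 18.67
tool_pos: [0.4399, 0.2469, 0.0089]
eef_rot: [0.755, 0.656, -0.0, 0.0]
contact_force: [0.4, -0.5, 0.4]
opening: 0.47
finger_force: 20.0
```

Emit:
carry_out([
  {"rot": [0, 0, 0], "xyz": [0, 0, -0.01], "grip": 255},
  {"rot": [0, 0, 0], "xyz": [0, 0, -0.03], "grip": 255},
  {"rot": [0, 0, 0], "xyz": [0, 0, -0.06], "grip": 255},
  {"rot": [0, 0, 0], "xyz": [0, 0, -0.09], "grip": 255},
  {"rot": [0, 0, 0], "xyz": [0, 0, -0.09], "grip": 255},
  {"rot": [0, 0, 0], "xyz": [0, 0, -0.09], "grip": 255},
])

```text
clock: 19.17
tool_pos: [0.4408, 0.2472, 0.1001]
eef_rot: [0.755, 0.656, 0.001, 0.0]
contact_force: [0.6, 0.0, -0.9]
opening: 0.469
finger_force: 20.0
```

```bash
python3 -c "
from h import *
go([.6683,.0475,.06])"
```

```text
t 19.1667 pos [0.4408 0.2472 0.1001] rotvec [ 0.002 -0.002 -0.001] d [-0.1659  0.2532  0.0402] f [ 0.6  0.  -0.9] open 0.46860110783225206 19.999926360324025 q [-0.31  0.8  -0.49  2.03  0.79  0.5  -1.52]
```

Emit:
carry_out([
  {"rot": [0, 0, 0], "xyz": [-0.015, 0.015, 0], "grip": 255},
  {"rot": [0, 0, 0], "xyz": [-0.04, 0.04, 0], "grip": 255},
  {"rot": [0, 0, 0], "xyz": [-0.065, 0.065, 0], "grip": 255},
  {"rot": [0, 0, 0], "xyz": [-0.09, 0.09, 0], "grip": 255},
  {"rot": [0, 0, 0], "xyz": [-0.115, 0.116, 0], "grip": 255},
  {"rot": [0, 0, 0], "xyz": [-0.138, 0.145, 0], "grip": 255},
  {"rot": [0, 0, 0], "xyz": [-0.154, 0.175, 0], "grip": 255},
  {"rot": [0, 0, 0], "xyz": [-0.162, 0.208, 0], "grip": 255},
])

```text
clock: 19.83
tool_pos: [0.6225, 0.0526, 0.0966]
eef_rot: [0.756, 0.655, -0.003, 0.0]
contact_force: [-0.1, 0.6, -1.6]
opening: 0.471
finger_force: 20.0
```

Emit:
carry_out([
  {"rot": [0, 0, 0], "xyz": [-0.004, 0.025, 0], "grip": 255},
  {"rot": [0, 0, 0], "xyz": [-0.004, 0.043, 0], "grip": 255},
  {"rot": [0, 0, 0], "xyz": [-0.004, 0.043, 0.02], "grip": 255},
  {"rot": [0, 0, 0], "xyz": [-0.004, 0.043, 0.04], "grip": 255},
  {"rot": [0, 0, 0], "xyz": [-0.004, 0.043, 0.04], "grip": 255},
  {"rot": [0, 0, 0], "xyz": [-0.004, 0.043, 0.04], "grip": 255},
])

```text
clock: 20.33
tool_pos: [0.6634, 0.0472, 0.0564]
eef_rot: [0.755, 0.656, -0.002, -0.001]
contact_force: [-0.7, 0.3, -0.5]
opening: 0.475
finger_force: 20.0
```

```bash
python3 -c "
from h import *
go([.6683,.0475,.0172])"
```

```text
t 20.3333 pos [0.6634 0.0472 0.0564] rotvec [-0.005  0.002  0.   ] d [0.0011 0.005  0.0392] f [-0.7  0.3 -0.5] open 0.4747542315799591 19.999957848340273 q [ 0.16  1.04 -0.6   1.53  0.74  0.81 -0.87]
```

Emit:
carry_out([
  {"rot": [0, 0, 0], "xyz": [0, 0.003, 0.0], "grip": 255},
  {"rot": [0, 0, 0], "xyz": [0, 0.003, 0.01], "grip": 255},
  {"rot": [0, 0, 0], "xyz": [0, 0.003, 0.02], "grip": 255},
  {"rot": [0, 0, 0], "xyz": [0, 0.003, 0.03], "grip": 255},
  {"rot": [0, 0, 0], "xyz": [0, 0.003, 0.038], "grip": 255},
  {"rot": [0, 0, 0], "xyz": [0, 0.003, 0.038], "grip": 255},
  {"rot": [0, 0, 0], "xyz": [0, 0.003, 0.038], "grip": 255},
  {"rot": [0, 0, 0], "xyz": [0, 0.003, 0.038], "grip": 255},
])

```text
clock: 21.0
tool_pos: [0.6685, 0.0473, 0.021]
eef_rot: [0.755, 0.656, 0.0, 0.0]
contact_force: [0.7, -0.3, 0.1]
opening: 0.468
finger_force: 20.0
```

```bash
python3 -c "
from h import *
go([.6683,.0475,.0172])"
```

```text
t 21.0 pos [0.6685 0.0473 0.021 ] rotvec [ 0. -0. -0.] d [ 0.0002 -0.0002  0.0038] f [ 0.7 -0.3  0.1] open 0.4682740118598669 19.999930132180452 q [ 0.15  1.09 -0.58  1.53  0.77  0.76 -0.89]
```

Emit:
carry_out([
  {"rot": [0, 0, 0], "xyz": [0, 0, 0.001], "grip": 255},
  {"rot": [0, 0, 0], "xyz": [0, 0, 0.002], "grip": 255},
  {"rot": [0, 0, 0], "xyz": [0, 0, 0.0035], "grip": 255},
  {"rot": [0, 0, 0], "xyz": [0, 0, 0.004], "grip": 255},
  {"rot": [0, 0, 0], "xyz": [0, 0, 0.004], "grip": 255},
  {"rot": [0, 0, 0], "xyz": [0, 0, 0.004], "grip": 255},
])

```text
clock: 21.5
tool_pos: [0.6684, 0.0471, 0.017]
eef_rot: [0.755, 0.656, 0.0, 0.0]
contact_force: [-1.0, -0.1, -0.1]
opening: 0.471
finger_force: 20.0
```

Emit:
carry_out([
  {"rot": [0, 0, 0], "xyz": [0, 0, 0], "grip": 100},
  {"rot": [0, 0, 0], "xyz": [0, 0, 0], "grip": 60},
  {"rot": [0, 0, 0], "xyz": [0, 0, 0], "grip": 30},
  {"rot": [0, 0, 0], "xyz": [0, 0, -0.01], "grip": 0},
  {"rot": [0, 0, 0], "xyz": [0, 0, -0.04], "grip": 0},
  {"rot": [0, 0, 0], "xyz": [0, 0, -0.08], "grip": 0},
  {"rot": [0, 0, 0], "xyz": [0, 0, -0.12], "grip": 0},
  {"rot": [0, 0, 0], "xyz": [0, 0, -0.14], "grip": 0},
])

```text
clock: 22.17
tool_pos: [0.6704, 0.0484, 0.1628]
eef_rot: [0.755, 0.656, 0.003, 0.001]
contact_force: [0.5, 0.3, -0.8]
opening: 0.999
finger_force: 0.0
```

Emit:
carry_out([
  {"rot": [0, 0, 0], "xyz": [0, -0.04, 0], "grip": 0},
  {"rot": [0, 0, 0], "xyz": [0, -0.08, 0], "grip": 0},
  {"rot": [0, 0, 0], "xyz": [0, -0.12, 0], "grip": 0},
  {"rot": [0, 0, 0], "xyz": [0.03, -0.15, 0], "grip": 0},
  {"rot": [0, 0, 0], "xyz": [0.06, -0.18, 0], "grip": 0},
  {"rot": [0, 0, 0], "xyz": [0.09, -0.2, 0], "grip": 0},
  {"rot": [0, 0, 0], "xyz": [0.12, -0.22, 0], "grip": 0},
  {"rot": [0, 0, 0], "xyz": [0.15, -0.22, 0], "grip": 0},
])

```text
clock: 22.83
tool_pos: [0.4672, 0.2285, 0.1581]
eef_rot: [0.753, 0.658, -0.001, -0.0]
contact_force: [-0.3, -0.6, 0.3]
opening: 1.0
finger_force: 0.0
```

```bash
python3 -c "
from h import *
im=r.snapshot('top')[:,:,::-1]; s=r.snapshot('side')[:,:,::-1]
a=cv2.resize(im[130:310,130:420],None,fx=2.4,fy=2.4); b=cv2.resize(s[140:290,190:390],None,fx=2,fy=2)
cv2.imwrite('pics/f1.png',a); cv2.imwrite('pics/f2.png',b)
for P in ([.6422,-.1394],[.6507,-.0772],[.6596,-.015],[.6683,.0475]): print((np.array(pix('top',P+[.036]))-[130,130])*2.4)"
```

```text
[504.81107741 123.92298449]
[431.63855272 114.53782428]
[358.4726029  104.69554667]
[284.97552489  95.08678441]
```

View pics/f1.png

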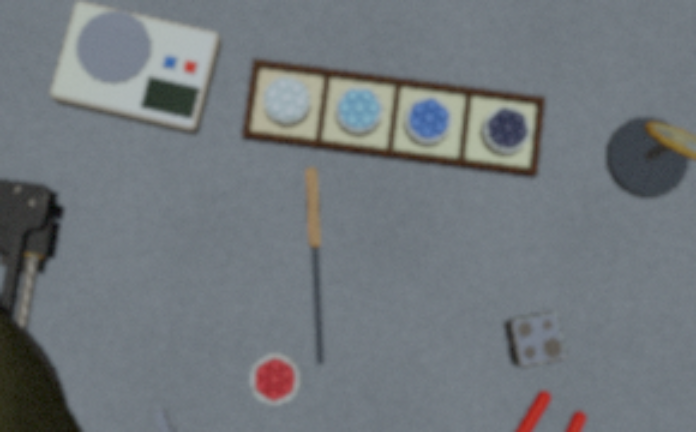

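View pics/f2.png

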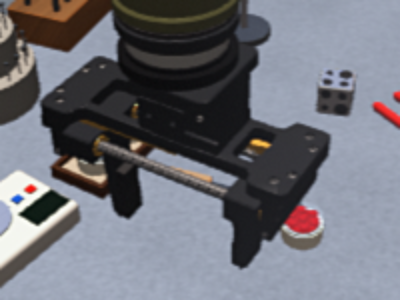

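The top view shows pale (288,102), light (359,110), mid (429,120) and dark (506,130), each inside its own compartment. Garnet (275,380) and the balance haven't moved, and the arm is clear, so I'm handing in.

```bash
python3 -c "
from h import *
print(r.finish_job())"
```

```text
the job is handed in; nothing more can be done
None
```

The four blue jars are in the tray, one per compartment, palest next to the balance through to darkest next to the magnifier, and the job was handed in at about 23 s with the garnets unmoved and the balance not bumped; the final top view confirms the order, but the arm blocked the side view, so I did not see directly that each jar sits flat.

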